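Give the colour-mixing prompt: press the talking button, point at yellow, then at red

TASK

Prompt the pupil in the colour-mixing lesson: with the fingertips press the purple talking button right down and let it come up again, so that it speaks the question, then answer it by pointing down at the lid of the yellow jar and then at the lid of the red jar, holding still for two seconds at each with the fingertips two or three centimetres above the middle of the lid. Finish with the hand still pointing at the red jar. The jars are only pointed at, never touched, pushed or lifted; pass high over the other jars so as not to point at a wrong one, and leave the tumblers and the spoon alone.

Things in the scene. Friction and masses are not known exactly. Their poses are not given: they have to be found in the camera images.
- talker (a joint): travel of the talking button's cap along the vertical: 0 = up at rest, 0.005 m = right down on its stop. Sprung: it starts to move at about 1.5 N, is right down at about 4.5 N, and comes up by itself when let go
- talker_top (a point): centre of the top of the talking button's cap: a purple, slightly domed round cap, 66 mm across, on a round black base 96 mm across that is fixed to the table. At rest this point is 43.5 mm above the table. Its z axis points up; the base's speaker slots face its -x. Other equipment (picture stand, timer, boxes, paper, pencil pot, up to 180 mm tall) is fixed and stands only behind and to the sides, beyond the jars, tumblers and spoon
- yellow_lid (a point): centre of the top of the yellow lid of the yellow jar: a loose squat clear glass jar of yellow dye tablets, 66 mm across, 86 mm tall with its flat yellow snap lid (66 mm across), standing upright on the table. z axis up. Weighs about 0.2 kg. The five jars stand in a loose row in any order
- red_lid (a point): centre of the top of the red lid of the red jar: a loose squat clear glass jar of red dye tablets, 66 mm across, 86 mm tall with its flat red snap lid (66 mm across), standing upright on the table. z axis up. Weighs about 0.2 kg. The five jars stand in a loose row in any order
- orange_lid (a point): centre of the top of the orange lid of the orange jar: a loose squat clear glass jar of orange dye tablets, 66 mm across, 86 mm tall with its flat orange snap lid (66 mm across), standing upright on the table. z axis up. Weighs about 0.2 kg. The five jars stand in a loose row in any order
- blue_lid (a point): centre of the top of the blue lid of the blue jar: a loose squat clear glass jar of blue dye tablets, 66 mm across, 86 mm tall with its flat blue snap lid (66 mm across), standing upright on the table. z axis up. Weighs about 0.2 kg. The five jars stand in a loose row in any order
- green_lid (a point): centre of the top of the green lid of the green jar: a loose squat clear glass jar of green dye tablets, 66 mm across, 86 mm tall with its flat green snap lid (66 mm across), standing upright on the table. z axis up. Weighs about 0.2 kg. The five jars stand in a loose row in any order
- jar_yellow: the whole yellow jar; origin at the centre of its underside, z up
- jar_red: the whole red jar; origin at the centre of its underside, z up
- jar_orange: the whole orange jar; origin at the centre of its underside, z up
- jar_blue: the whole blue jar; origin at the centre of its underside, z up
- jar_green: the whole green jar; origin at the centre of its underside, z up
- tumbler_a: loose empty clear glass tumbler, 68 mm across, 90 mm tall, upright; origin at the centre of its underside
- tumbler_b: loose empty clear glass tumbler, 68 mm across, 90 mm tall, upright; origin at the centre of its underside
- spoon: loose wooden spoon 240 mm long lying on the table along its own x axis, handle to -x; origin underneath its middle
Not all that is in view belongs to the job. There is more than one size of the jar_green; the job needs the smaller.

How it is judged:
By the outcome, as a careful person would: the job done as asked, in the order asked, and still so for the second after the job is handed in, with the robot touching nothing.
It also fails if it takes over 53 s, if anything falls off the work surface, if the arm or the gripper's body presses on something with over 40 N, if the wrist force passes 120 N, or if a joint passes its speed limit or range.

ROBOT

A 6-joint arm with a two-finger parallel gripper is mounted at the origin on the work surface. World frame = base frame: x ahead of the robot, y to its left, z up, the work surface at z = 0. Lengths are in m, angles in rad, forces in N, time in s.
With the tool pointing down it reaches from about 0.35 to 0.775 m from the base axis. Payload 7.3 kg.
Tool frame: the origin (TCP) lies midway between the tips of the shut fingers; the grasp point (between the pads) lies grasp_offset behind it (grasp_offset is the distance from the TCP to the grasp point, in m); z points along the fingers, y is the line along which they close (so a half turn about z gives the same grasp; the last joint's range is limited). The gripper opens to 92 mm and grips with 3 to 60 N. Pads are 19 mm wide; open, the fingers measure 130 mm over their backs; the gripper's body (75 mm by 190 mm) begins 47 mm behind the grasp point.
Start: joints at [-1.484, 0.342, 1.524, -0, 1.275, -0.146], TCP at [0.121, -0.511, 0.227] pointing down, gripper open.
Joint ranges: [-2.53, 2.53], [-0.77, 2.02], [0.04, 2.7], [-1, 4.14], [0.28, 2.66], [-3.11, 3.11]. Speed limits (rad/s): [2.57, 2.57, 3.14, 3.14, 3.14, 3.14].

INTERFACE

Orientations are given as [roll, pitch, yaw] about the fixed x, y, z axes, in that order (R = Rz(yaw) Ry(pitch) Rx(roll)).
In Python, from cell import * gives the robot as it stands.
- The arm moves only by the tool step_arm, never from a script. Its argument "plan" is a list of rows, each a list of 5 numbers: the closure, from -1 (fully open) to 1 (shut), then the shift along the tool's x, y, z in m, then the turn about the tool's z in rad. In form: [[hand, x, y, z, twist], ...]. A call has 1 to 20 rows; each row is the pose to reach, as a shift and turn from the pose commanded when the call began, along the tool's axes at that moment; what a row does not reach only later rows make up. A row lasts 1/8 s, in which the tool goes at most 62.5 mm and 10.7 degrees, less where a joint would pass 70% of its speed; a pose out of reach is approached as far as the arm can. A call with a gripper value outside its range is refused whole. The fingers move at their own pace and stop on an object; "grip_force" is the grip in N (left out, the last holds). Time passes only in rows, so rows that repeat a pose let the fingers close. It gives the time, the measured TCP pose, the force, the opening and the grip force at its end, in the units of the state.
- observe(): the state, without advancing time (a new reading comes with each control period).
- read_camera(name): name is "side" or "top"; returns a dict with "img" (400x640x3 uint8, red, green, blue), "range_z" (400x640 float32, m along the optical axis (not along the pixel's ray), 0 where there is no reading), "fx", "fy", "cx", "cy" (pixels), "R" (3x3) and "t" (3): a world point X has camera coordinates R X + t. Camera axes: x right, y down, z forward; pixel columns grow to the right and rows downward; lengths in m; the calibration is good to about 2 mm. A picture is of the moment at which its call begins.
- hand_in(): hands the job in; it is judged then, once.
The state is a dict: "time": time; "qpos": joint angles; "qvel": joint speeds; "joint_efforts": joint torques, N m; "tool_pos": TCP position; "tool_rot": TCP orientation; "contact_force": force on the tool from outside, world axes, zero at the start; "torque": the same for the moment, N m; "opening": finger opening in m; "grip_force": force on a finger pad.
Only numpy, scipy, OpenCV 4.12 (cv2) and the standard library are available. Lean on these libraries where they do the work, as an engineer would, in place of code of your own. Each camera call takes 0.05 s, during which the arm holds its last target. There are 200 camera calls.

## Working session

There is one attempt and no reset: what is moved stays moved. The work goes in short steps, Python scripts to look and compute and a tool call to move; the robot and the scene stay as the last step left them, time stands still between calls to the robot, and variables do not carry over. Pictures are saved under pics/ and viewed, at most 10 in all, crops included, and the job is handed in when it is done.

Besides the shell and the picture viewer there is one more tool, called by a JSON object that holds its "op" and its "data". step_arm: Moves the arm, as the interface text tells. Its arguments: {"type":"object","properties":{"plan":{"type":"array","items":{"type":"array","items":{"type":"number"}}},"grip_force":{"type":"number"}},"required":["plan"]}

```bash
mkdir -p pics; python3 - <<'E'
from cell import *
import cv2,numpy as np
s=observe();print(s['time'],s['tool_pos'],s['tool_rot'],s['opening'])
for n in("top","side"):
    c=read_camera(n);cv2.imwrite(f"pics/{n}0.png",c["img"][:,:,::-1]);np.savez(f"{n}0.npz",**c)
    print(n,c["fx"],c["cx"],c["cy"],(-c["R"].T@c["t"]).round(3))
E
```

```text
0.0 [ 0.12109504 -0.51042128  0.22604882] [-3.14007051e+00 -1.78258435e-04  2.32864400e-01] 0.09203723339696807
top 464.4335154189704 317.597822409986 200.8819450938102 [0.5   0.011 1.514]
side 384.27064081599286 319.37087736305693 198.84960091339758 [0.036 0.727 0.875]
```

View pics/top0.png

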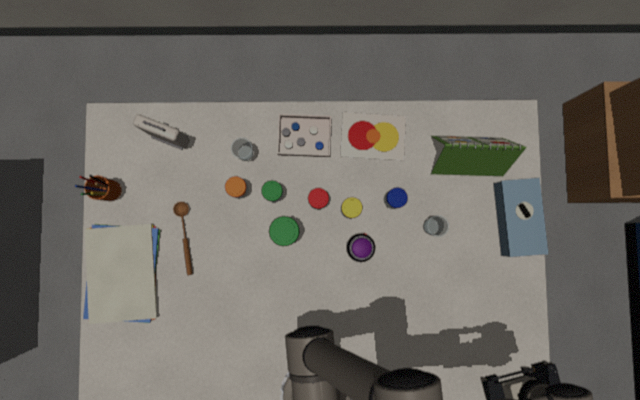

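View pics/side0.png

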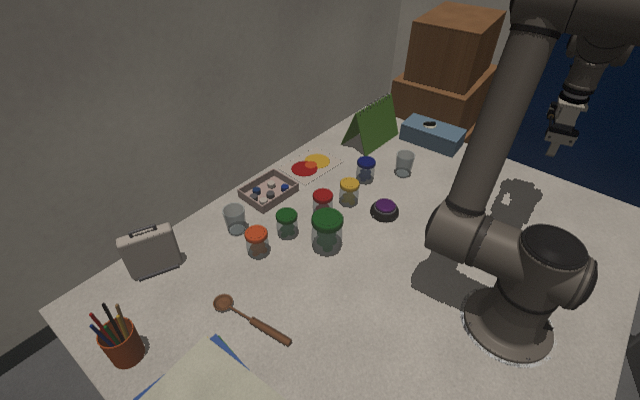

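The top view shows the purple button at (361,248), the yellow lid at (352,207), red at (318,198), blue at (397,198), small green at (272,191), large green at (284,231) and orange at (236,187). In the side view they are at about yellow (349,185), red (322,196) and purple (385,206).

```bash
cat >h.py <<'E'
import cv2,numpy as np
HS={'yellow':(22,35),'red':(174,186),'purple':(130,165)}
def blob(c,name,seed,w=22):
    h=cv2.cvtColor(c["img"],cv2.COLOR_RGB2HSV).astype(int);H=h[...,0];lo,hi=HS[name]
    m=(((H>=lo)&(H<=hi))|(H+180<=hi))&(h[...,1]>110)&(h[...,2]>50)
    n,l,st,ce=cv2.connectedComponentsWithStats(m.astype(np.uint8))
    i=min([k for k in range(1,n) if st[k,4]>25],key=lambda k:np.hypot(*(ce[k]-seed)))
    return ce[i],st[i],l==i
def ray(c,uv):
    d=np.array([(uv[0]-c["cx"])/c["fx"],(uv[1]-c["cy"])/c["fy"],1]);R=c["R"]
    return -R.T@c["t"],R.T@d
def plane(c,uv,z):
    o,d=ray(c,uv);return o+d*(z-o[2])/d[2]
def tri(r):
    A=0;b=0
    for o,d in r:
        d=d/np.linalg.norm(d);P=np.eye(3)-np.outer(d,d);A=A+P;b=b+P@o
    return np.linalg.solve(A,b)
E
python3 - <<'E'
from h import *
T=dict(np.load("top0.npz"));S=dict(np.load("side0.npz"))
for n,a,b,z in(('purple',(361,248),(385,206),.0435),('yellow',(352,207),(349,185),.086),('red',(318,198),(322,196),.086)):
    ct,st,mt=blob(T,n,a);cs,ss,ms=blob(S,n,b)
    ft=np.median(T["range_z"][mt]);o,d=ray(T,ct)
    print(n,ct.round(1),st[2:],cs.round(1),ss[2:],'plane',plane(T,ct,z).round(4),plane(S,cs,z).round(4),'tri',tri([ray(T,ct),ray(S,cs)]).round(4),'depth',(o+d*ft).round(4))
for n,uv,z in(('blue',(397,198),.086),('green',(272,191),.086),('biggreen',(284,231),.12),('tumb',(433,225),.09)): print(n,plane(T,uv,z).round(3))
E
```

```text
purple [361.5 247.5] [ 20  20 301] [385.1 204.7] [ 19  12 176] plane [ 0.4639 -0.147   0.0435] [ 0.4596 -0.1418  0.0435] tri [ 0.4633 -0.148   0.0373] depth [ 0.4639 -0.147   0.0439]Traceback (most recent call last):
  File "<stdin>", line 4, in <module>
  File "h.py", line 7, in blob
    i=min([k for k in range(1,n) if st[k,4]>25],key=lambda k:np.hypot(*(ce[k]-seed)))
ValueError: min() iterable argument is empty
```

```bash
python3 - <<'E'
from h import *
import h
T=dict(np.load("top0.npz"));S=dict(np.load("side0.npz"))
for c,p in((T,(352,207)),(T,(318,198)),(S,(349,185)),(S,(322,196))): print(cv2.cvtColor(c["img"],cv2.COLOR_RGB2HSV)[p[1],p[0]])
h.HS.update(yellow=(22,32),red=(170,186))
h.HS['yellow']=(20,36)
for n,a,b,z in(('yellow',(352,207),(349,183),.086),('red',(318,198),(322,195),.086)):
  try:
    ct,st,mt=blob(T,n,a);cs,ss,ms=blob(S,n,b)
    ft=np.median(T["range_z"][mt]);o,d=ray(T,ct)
    print(n,ct.round(1),st[2:],cs.round(1),ss[2:],'plane',plane(T,ct,z).round(4),plane(S,cs,z).round(4),'tri',tri([ray(T,ct),ray(S,cs)]).round(4),'depth',(o+d*ft).round(4))
  except Exception as e: print(n,e)
for n,uv,z in(('blue',(397,198),.086),('green',(272,191),.086),('biggreen',(284,231),.12),('tumb',(433,225),.09)): print(n,plane(T,uv,z).round(3))
E
```

```text
[ 27 150 158]
[179 183 149]
[ 22 162 167]
[  1 176 133]
yellow [351.4 207.4] [ 20  20 326] [349.2 184. ] [ 20  15 226] plane [ 0.5883 -0.1137  0.086 ] [ 0.5838 -0.1084  0.086 ] tri [ 0.5883 -0.1145  0.08  ] depth [ 0.5882 -0.1136  0.0873]
red [318.1 198. ] [ 21  21 339] [322.4 195.6] [ 20  16 246] plane [ 0.6184 -0.0114  0.086 ] [ 0.6137 -0.0053  0.086 ] tri [ 0.6189 -0.0116  0.0791] depth [ 0.6183 -0.0114  0.0875]
blue [ 0.616 -0.255  0.086]
green [0.642 0.13  0.086]
biggreen [0.518 0.092 0.12 ]
tumb [ 0.531 -0.363  0.09 ]
```

{"op": "step_arm", "data": {"plan": [[1, 0.03, -0.02, 0, 0], [1, 0.07, -0.046, 0, 0], [1, 0.11, -0.072, 0, 0], [1, 0.15, -0.099, 0, 0], [1, 0.19, -0.125, 0, 0], [1, 0.23, -0.151, 0, 0], [1, 0.27, -0.177, 0, 0], [1, 0.31, -0.204, 0, 0], [1, 0.35, -0.23, 0, 0], [1, 0.39, -0.256, 0, 0], [1, 0.41, -0.27, 0, 0], [1, 0.418, -0.274, 0, 0], [1, 0.418, -0.274, 0.05, 0], [1, 0.418, -0.274, 0.1, 0], [1, 0.418, -0.274, 0.13, 0], [1, 0.418, -0.274, 0.14, 0], [1, 0.418, -0.274, 0.14, 0], [1, 0.418, -0.274, 0.14, 0]], "grip_force": 10}}

```text
time: 2.35
tool_pos: [0.4654, -0.1485, 0.088]
tool_rot: [3.14, -0.002, 0.233]
contact_force: [-0.6, -0.1, 1.3]
opening: 0.0001
grip_force: 0.0
```

```bash
python3 - <<'E'
from cell import *
import cv2,numpy as np
s=observe();print(s['time'],s['tool_pos'],s['tool_rot'],s['opening'],s['contact_force'])
a=read_camera("side")["img"][140:260,300:460];b=read_camera("top")["img"][160:280,280:440]
cv2.imwrite("pics/b.png",cv2.resize(np.hstack([a,b]),None,fx=2.5,fy=2.5)[:,:,::-1])
E
```

```text
2.35 [ 0.4654252  -0.14845024  0.08799914] [ 3.13986170e+00 -1.89840639e-03  2.32533979e-01] 7.671533627957969e-05 [-0.59266614 -0.07348133  1.34968451]
```

View pics/b.png

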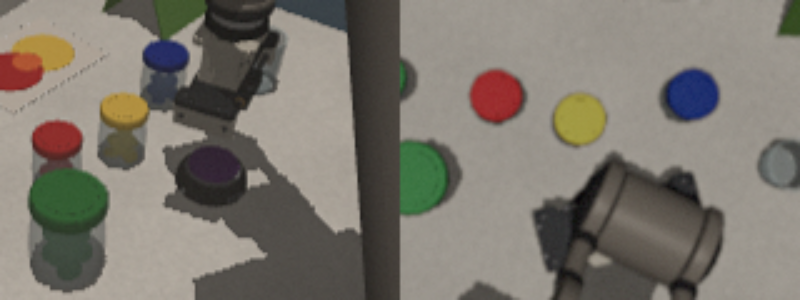

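The side crop (left half) shows the shut fingers hanging over the purple cap, with its centre at about (210,165). The yellow and red lids haven't moved. Next I press.

{"op": "step_arm", "data": {"plan": [[0.99, 0, 0, 0.02, 0], [1, 0, 0, 0.036, 0], [1, 0, 0, 0.042, 0], [1, 0, 0, 0.045, 0], [1, 0, 0, 0.047, 0], [1, 0, 0, 0.049, 0], [1, 0, 0, 0.05, 0], [1, 0, 0, 0.05, 0], [1, 0, 0, 0.05, 0]]}}

```text
time: 3.58
tool_pos: [0.4648, -0.1479, 0.0384]
tool_rot: [3.141, -0.001, 0.233]
contact_force: [-6.3, 2.8, 17.1]
opening: 0.0001
grip_force: 8.7
```

{"op": "step_arm", "data": {"plan": [[1, 0, 0, 0.0005, 0], [1, 0, 0, 0.0005, 0], [1, 0, 0, 0.0005, 0], [1, 0, 0, -0.004, 0], [1, 0, 0, -0.012, 0], [1, 0, 0, -0.03, 0], [1, 0, 0, -0.07, 0], [1, 0, 0, -0.11, 0], [1, 0, 0, -0.15, 0], [1, 0, 0, -0.165, 0], [1, 0, 0, -0.165, 0], [1, 0, 0, -0.165, 0]]}}

```text
time: 5.08
tool_pos: [0.4643, -0.1476, 0.2009]
tool_rot: [-3.141, 0.001, 0.233]
contact_force: [0.2, 0.0, -0.1]
opening: 0.0004
grip_force: 0.0
```

```bash
python3 - <<'E'
from cell import *
from h import *
s=observe();p=s['tool_pos'];y=s['tool_rot'][2];print(s['time'],p,s['contact_force'])
for g in((.5883,-.1137),(.6184,-.0114)):
    d=np.array(g)-p[:2];c,q=np.cos(y),np.sin(y);print(d@[c,q],d@[q,-c])
cv2.imwrite("pics/c.png",cv2.resize(read_camera("side")["img"][100:260,250:460],None,fx=2.5,fy=2.5)[:,:,::-1])
E
```

```text
5.075 [ 0.46426817 -0.14764842  0.20087764] [ 0.1627258   0.02938352 -0.11047496]
0.12851758704044583 -0.004429336351325911
0.1813984478505687 -0.09703017090469485
```

View pics/c.png

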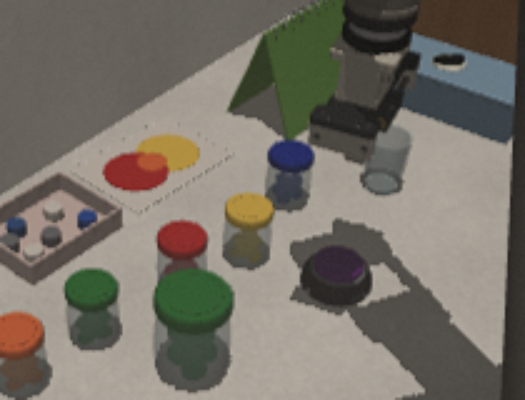

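The cap (335,270) is back up, and the jars stand where they were. On to yellow.

{"op": "step_arm", "data": {"plan": [[1, 0.025, -0.001, 0, 0], [1, 0.06, -0.002, 0, 0], [1, 0.095, -0.003, 0, 0], [1, 0.12, -0.004, 0, 0], [1, 0.1285, -0.0045, 0, 0], [1, 0.1285, -0.0045, 0, 0], [1, 0.1285, -0.0045, 0.03, 0], [1, 0.1285, -0.0045, 0.06, 0], [1, 0.1285, -0.0045, 0.08, 0], [1, 0.1285, -0.0045, 0.088, 0], [1, 0.1285, -0.0045, 0.089, 0], [1, 0.1285, -0.0045, 0.089, 0], [1, 0.1285, -0.0045, 0.089, 0], [1, 0.1285, -0.0045, 0.089, 0]]}}

```text
time: 6.88
tool_pos: [0.5889, -0.1139, 0.1132]
tool_rot: [3.141, -0.001, 0.233]
contact_force: [-0.8, -0.1, -0.2]
opening: 0.0002
grip_force: 0.0
```

```bash
python3 - <<'E'
from cell import *
from h import *
s=observe();print(s['time'],s['tool_pos'],s['contact_force'])
cv2.imwrite("pics/d.png",cv2.resize(read_camera("side")["img"][100:260,250:460],None,fx=2.5,fy=2.5)[:,:,::-1])
E
```

```text
6.875 [ 0.58886768 -0.11385088  0.11323279] [-0.75669309 -0.12506493 -0.20697319]
```

View pics/d.png

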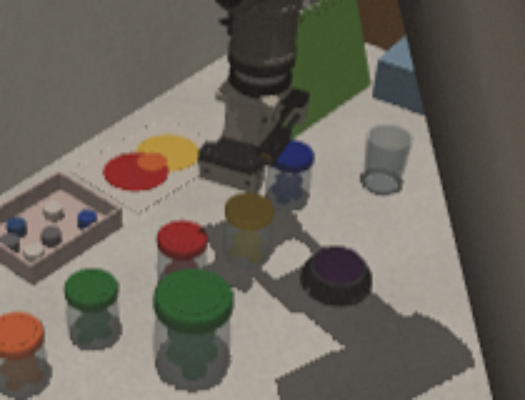

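The picture shows the hand over the yellow lid, which is at (250,208). I'll check where the fingertips are more closely while holding still.

{"op": "step_arm", "data": {"plan": [[1, 0, 0, 0, 0], [1, 0, 0, 0, 0], [1, 0, 0, 0, 0], [1, 0, 0, 0, 0], [1, 0, 0, 0, 0], [1, 0, 0, 0, 0], [1, 0, 0, 0, 0], [1, 0, 0, 0, 0], [1, 0, 0, 0, 0], [1, 0, 0, 0, 0], [1, 0, 0, 0, 0], [1, 0, 0, 0, 0], [1, 0, 0, 0, 0], [1, 0, 0, 0, 0], [1, 0, 0, 0, 0], [1, 0, 0, 0, 0], [1, 0, 0, 0, 0], [1, 0, 0, 0, 0], [1, 0, 0, 0, 0]]}}

```text
time: 9.3
tool_pos: [0.5887, -0.1138, 0.1127]
tool_rot: [3.142, 0.0, 0.233]
contact_force: [0.7, -0.3, -0.2]
opening: 0.0007
grip_force: 0.0
```

```bash
python3 - <<'E'
from cell import *
from h import *
s=observe();p=s['tool_pos'];y=s['tool_rot'][2];print(s['time'],p)
c=read_camera("side")
im=cv2.convertScaleAbs(cv2.resize(c["img"][140:220,300:400],None,fx=6,fy=6,interpolation=cv2.INTER_CUBIC),alpha=1.8)[:,:,::-1].copy()
for X in(p,[.5883,-.1137,.0865]):
    q=c["R"]@np.array(X)+c["t"];u=c["fx"]*q[0]/q[2]+c["cx"],c["fy"]*q[1]/q[2]+c["cy"];print(u)
    cv2.circle(im,(int((u[0]-300)*6),int((u[1]-140)*6)),4,(255,0,255),-1)
cv2.imwrite("pics/e.png",im)
# depth-derived points of the hand near the tip
v,u=np.mgrid[150:200,325:375];z=c["range_z"][150:200,325:375]
P=np.stack([(u-c["cx"])/c["fx"]*z,(v-c["cy"])/c["fy"]*z,z],-1)-c["t"];W=P@c["R"]
for lo in np.arange(.095,.2,.01):
    m=(z>0)&(W[...,2]>lo)&(W[...,2]<lo+.01)&(np.hypot(W[...,0]-.588,W[...,1]+.114)<.12)
    if m.any(): print(round(lo,3),m.sum(),W[m].min(0).round(3),W[m].max(0).round(3))
d=np.array([.6184,-.0114])-p[:2];print(d@[np.cos(y),np.sin(y)],d@[np.sin(y),-np.cos(y)])
E
```

```text
9.3 [ 0.58865058 -0.11376704  0.11270406]
(np.float64(349.4511966966731), np.float64(176.269025934561))
(np.float64(349.0156255995747), np.float64(182.61685806806105))
0.115 4 [ 0.578 -0.127  0.116] [ 0.58  -0.112  0.119]
0.125 8 [ 0.577 -0.129  0.125] [ 0.579 -0.115  0.135]
0.135 5 [ 0.577 -0.132  0.137] [ 0.582 -0.113  0.142]
0.145 3 [ 0.576 -0.129  0.145] [ 0.58  -0.112  0.146]
0.175 38 [ 0.533 -0.142  0.177] [ 0.601 -0.023  0.185]
0.185 86 [ 0.534 -0.166  0.185] [ 0.604 -0.021  0.195]
0.195 116 [ 0.533 -0.169  0.195] [ 0.601 -0.017  0.205]
0.05256358660717687 -0.09274216236380842
```

View pics/e.png

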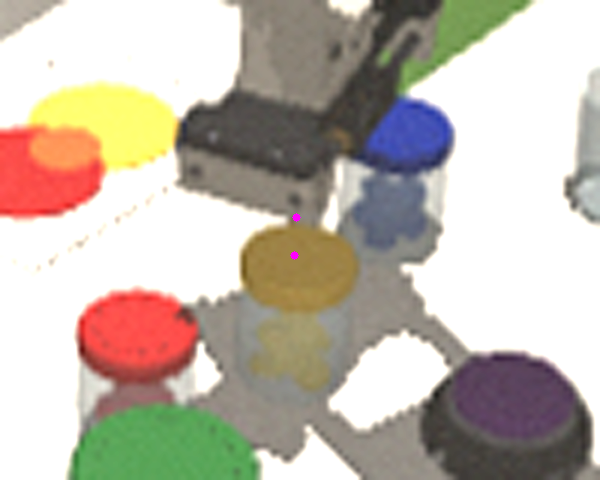

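The fingertips are a thin pair ending at about (295,217), straight above the centre of the yellow lid (295,256), and depth agrees. Next I hold a little longer, then rise and go to red.

{"op": "step_arm", "data": {"plan": [[1, 0, 0, 0, 0], [1, 0, 0, 0, 0], [1, 0, 0, 0, 0], [1, 0, 0, -0.03, 0], [1, 0, 0, -0.07, 0], [1, 0, 0, -0.09, 0], [1, 0.01, -0.0185, -0.09, 0], [1, 0.026, -0.046, -0.09, 0], [1, 0.042, -0.074, -0.09, 0], [1, 0.05, -0.089, -0.09, 0], [1, 0.0525, -0.0925, -0.09, 0], [1, 0.0525, -0.0925, -0.09, 0], [1, 0.0525, -0.0925, -0.06, 0], [1, 0.0525, -0.0925, -0.03, 0], [1, 0.0525, -0.0925, -0.01, 0], [1, 0.0525, -0.0925, -0.001, 0], [1, 0.0525, -0.0925, 0, 0], [1, 0.0525, -0.0925, 0, 0], [1, 0.0525, -0.0925, 0, 0], [1, 0.0525, -0.0925, 0, 0]]}}

```text
time: 11.85
tool_pos: [0.6186, -0.0117, 0.1133]
tool_rot: [3.141, -0.001, 0.233]
contact_force: [0.5, 0.1, -1.4]
opening: 0.0003
grip_force: 0.0
```

{"op": "step_arm", "data": {"plan": [[1, 0, 0, 0, 0], [1, 0, 0, 0, 0], [1, 0, 0, 0, 0], [1, 0, 0, 0, 0], [1, 0, 0, 0, 0], [1, 0, 0, 0, 0], [1, 0, 0, 0, 0], [1, 0, 0, 0, 0], [1, 0, 0, 0, 0], [1, 0, 0, 0, 0], [1, 0, 0, 0, 0], [1, 0, 0, 0, 0], [1, 0, 0, 0, 0], [1, 0, 0, 0, 0], [1, 0, 0, 0, 0], [1, 0, 0, 0, 0], [1, 0, 0, 0, 0], [1, 0, 0, 0, 0], [1, 0, 0, 0, 0], [1, 0, 0, 0, 0]]}}

```text
time: 14.35
tool_pos: [0.6184, -0.0117, 0.1127]
tool_rot: [3.141, 0.0, 0.233]
contact_force: [0.9, -0.8, 0.4]
opening: 0.0004
grip_force: 0.0
```

```bash
python3 - <<'E'
from cell import *
from h import *
s=observe();p=s['tool_pos'];print(s['time'],p,s['contact_force'])
c=read_camera("side")
cv2.imwrite("pics/f.png",cv2.convertScaleAbs(cv2.resize(c["img"][140:240,280:400],None,fx=5,fy=5,interpolation=cv2.INTER_CUBIC),alpha=1.8)[:,:,::-1])
E
```

```text
14.35 [ 0.61838717 -0.0117069   0.11271836] [ 0.86496744 -0.82267557  0.41057498]
```

View pics/f.png

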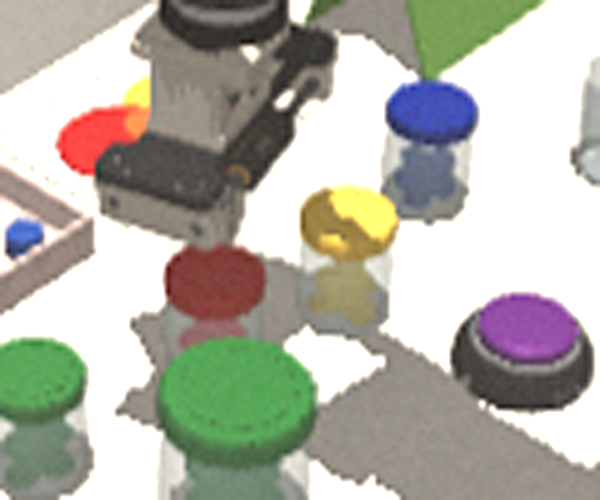

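The hand is pointing at the red lid (215,280). The button (525,328) is up and the jars haven't moved, so I'm handing in.

```bash
python3 -c "
from cell import *
print(hand_in())"
```

```text
the job is handed in; nothing more can be done
None
```

I pressed the purple button down to its stop and let it come up. I then pointed at the yellow lid and at the red lid, over 2 s each, with the fingertips about 2.6 cm above the lid. The job is handed in with the hand still over the red jar and nothing else touched; no verdict came back, and I had no audio to confirm the button spoke.

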